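# Tap the pump cover square on the bedding platen and press it home

## Task

Using light taps on its sides (never more than about 15 N), get the loose pump cover centred over the red line of the white platen and square with it; it sits askew, so you will have to work from the left and the right. Then take the gripper away for a moment, and press the cover straight down on its black spot with about 15 N (never over 25 N) until the platen is fully down, and leave it there, released. Do not press the platen down before the cover is centred, and leave the other things alone.

Things in the scene. Friction and masses are not known exactly. Their poses are not given: they have to be found in the camera images.
- cover: loose aluminium pump cover, 140 mm long (x) by 100 mm wide (y) by 26 mm high, about 0.45 kg (varies), red line along x. Origin at the centre of its underside, z up. It stands on a foot 76 by 60 mm, 4 mm high: its upright sides begin 4 mm above the platen. It starts askew on the platen, and slides under 2 to 8 N. Pushed 10 mm on a long side, 55 mm off its middle, it turns some 0.1 rad and shifts 4 mm
- press_spot (a point): middle of the black press spot (36 mm across) on the cover's flat top, 26 mm above its underside
- mark (a point): centre of the top face of the white platen (210 mm along x by 190 mm along y), on its red line. x runs along the red line, y across it, z up. At first 48 mm above the table; it sinks with the platen
- platen (a joint): how far the platen has sunk, m: 0 up (start), 0.005 fully down on a solid stop. Stiff slides: it sinks under some 4 to 7 N of slow downward push (more if pushed fast) and stays where it is left
- bed: fixed dark steel base under the platen, 330 mm along x by 240 mm along y by 30 mm high, origin at the centre of its underside on the table, axes as the platen's. Its place and yaw vary
- red_nozzle: red plastic spray nozzle, 28 mm across, 48 mm tall, standing on the far ledge of the bed
- blue_nozzle: blue plastic spray nozzle, 28 mm across, 48 mm tall, standing on the far ledge of the bed
- lance: steel lance about 400 mm long with black grip and red tip, 32 mm thick, lying crosswise beyond the bed; origin on the table under its tube
- spray_gun: black spray gun with red trigger, about 190 by 130 mm, 34 mm high, lying at the left of the table; origin under the barrel
- spanner: steel spanner lying at the right of the table
- detergent: white bottle with blue cap, 70 mm across, 170 mm tall, at the right; origin at the centre of its underside
- elbow: brass pipe elbow, 40 mm tall, at the right; origin under its upright leg
There are look-alikes about, which are no part of the job. Several things have the shape of the cover; the one meant has the colours described above.

How it is judged:
By the outcome, as a careful person would: the job done as asked, in the order asked, and still so for the second after the job is handed in, with the robot touching nothing.
It also fails if it takes over 67 s, if anything falls off the work surface, if the arm or the gripper's body presses on something with over 40 N, if the wrist force passes 120 N, or if a joint passes its speed limit or range.

## Robot

A 7-joint arm with a two-finger parallel gripper is mounted at the origin on the work surface. World frame = base frame: x ahead of the robot, y to its left, z up, the work surface at z = 0. Lengths are in m, angles in rad, forces in N, time in s.
With the tool pointing down it reaches from about 0.4 to 0.85 m from the base axis. Payload 4.5 kg.
Tool frame: the origin (TCP) lies between the finger pads; the fingertips stand 19 mm ahead of it and the grasp point (between the pads) is the TCP; z points along the fingers, y is the direction in which the jaws open and shut (so a half turn about z gives the same grasp; the last joint's range is limited). The gripper opens to 85 mm and grips with 20 to 120 N. Pads are 22 mm wide; open, the fingers measure 114 mm over their backs; the gripper's body (76 mm by 85 mm) begins 54 mm behind the grasp point. The pads swing forward as they close: fully open they stand 13 mm farther back than shut.
Start: joints at [-1.117, 0.689, -0.195, 1.565, 0.157, 0.902, -0.215], TCP at [0.255, 0.571, 0.25] pointing down, gripper open.
Joint ranges: [-3.01, 3.01], [-0.46, 2.08], [-1.47, 1.51], [0.13, 2.56], [-1, 4.14], [0.04, 2.09], [-2.66, 2.66]. Speed limits (rad/s): [2.57, 2.57, 3.14, 3.14, 3.14, 3.14, 3.14].

## Interface

Orientations are given as a unit quaternion [x, y, z, w].
In Python, from cell import * gives the robot as it stands. Calls block until the motion is done:
- movep(position, orientation): joint-space move of the TCP to a pose.
- line_to(position, ori=None, rate=0.15): straight line of the TCP; ori=None keeps the orientation; rate is the mean speed in m/s.
- set_joints(angles): joint-space move.
- command_gripper(opening): finger opening in m; the grip force is fixed at half the most; returns when the fingers have stopped.
- pause(seconds).
- ik(position, orientation): joint angles nearest the present ones, or None.
- grab_frame(name): name is "scene" or "side" or "wrist"; returns the picture (480x640x3 uint8, red, green, blue); there is no depth.
- camera_info(name): a dict with "K" (3x3 intrinsics, pixels), "eye" and "orientation" of the camera in the world. Camera axes: x right, y down, z forward; pixel columns grow to the right and rows downward; lengths in m; the calibration is good to about 2 mm. The wrist camera is an equidistant fisheye: a pixel r from the principal point sees the ray r / f radians off the axis. A picture is of the moment at which its call begins: read the wrist's pose just before it. camera_info takes no time and is no camera call; for the wrist camera it gives the pose at the moment of the call.
A pose or a line that the arm cannot do raises Unreachable and nothing moves.
- job_done(): hands the job in, once; it reports no verdict.
Readings, each from a call of its own:
- current_time_s(): time.
- current_joint_pos(): joint angles.
- current_dq(): joint speeds.
- current_joint_torque(): joint torques, N m.
- current_position(): TCP position.
- current_ee_rot(): TCP orientation.
- current_wrist_force(): force on the tool from outside, world axes, zero at the start.
- current_moment(): the same for the moment, N m.
- current_width(): finger opening in m.
Only numpy, scipy, OpenCV 4.12 (cv2) and the standard library are available. Lean on these libraries where they do the work, as an engineer would, in place of code of your own. Each camera call takes 0.05 s, during which the arm holds its last target.

## Working session

There is one attempt and no reset: what is moved stays moved. The work goes in short steps, each a Python script; the robot and the scene stay as the last script left them, time stands still between calls to the robot, and variables do not carry over. Pictures are saved under pics/ and viewed, and the job is handed in when it is done.

```bash
mkdir -p pics; ls
python3 - <<'E'
from cell import *
import cv2
for n in ["scene","side","wrist"]:
    i=camera_info(n); f=grab_frame(n); cv2.imwrite(f"pics/{n}0.png",f[:,:,::-1]); print(n,i)
print(current_time_s(),current_ee_rot(),current_wrist_force())
E
```

```text
pics
scene {'K': array([[435.14588355,   0.        , 316.99290524],
       [  0.        , 435.14588355, 243.53689162],
       [  0.        ,   0.        ,   1.        ]]), 'eye': array([1.14463236, 0.22591186, 0.76416385]), 'orientation': array([ 0.53568117,  0.75661863, -0.30813559, -0.21360335])}
side {'K': array([[581.51864602,   0.        , 317.25850391],
       [  0.        , 581.51864602, 249.9851735 ],
       [  0.        ,   0.        ,   1.        ]]), 'eye': array([-0.07642505, -0.75777146,  0.91460848]), 'orientation': array([ 0.85859941, -0.3076337 ,  0.13164725, -0.38837811])}
wrist {'K': array([[371.64829954,   0.        , 319.27425612],
       [  0.        , 371.64829954, 244.6965019 ],
       [  0.        ,   0.        ,   1.        ]]), 'eye': array([0.18927931, 0.59906224, 0.37240453]), 'orientation': array([0.83031381, 0.53911887, 0.07569191, 0.11916611])}
0.15 [ 2.08344321e-01  9.78055268e-01 -7.25974956e-04 -9.85014879e-05] [-0.30790825 -0.18959802 -0.11188524]
```

View pics/scene0.png

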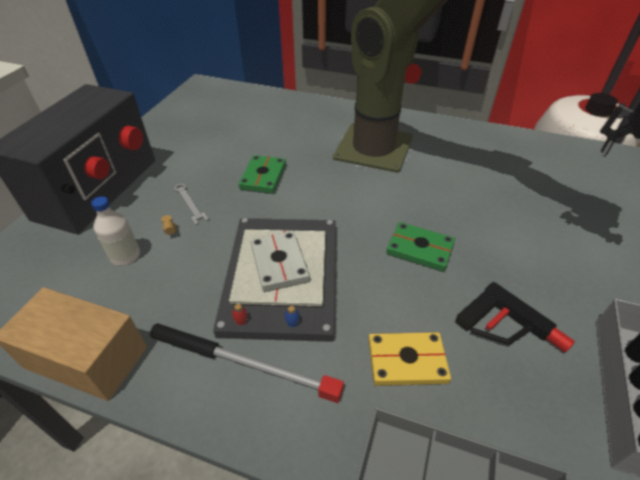

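View pics/side0.png

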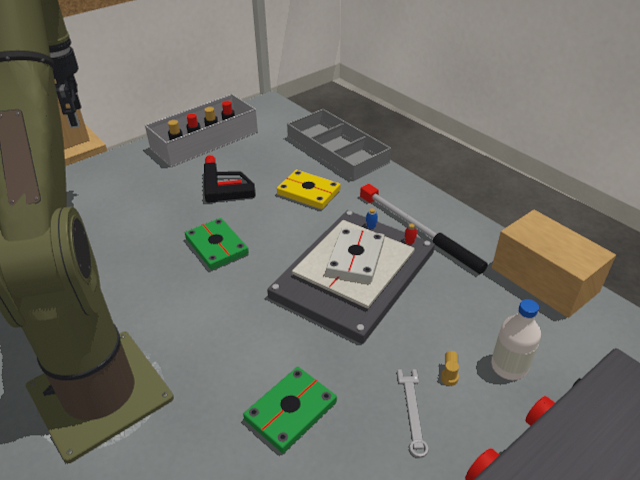

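View pics/wrist0.png

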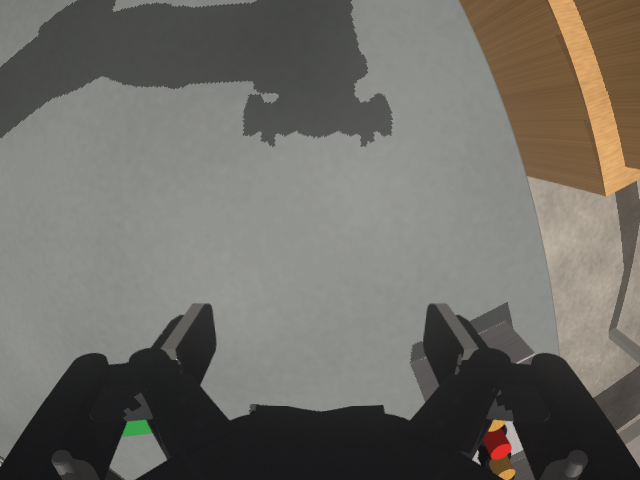

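The scene view shows the bed with its corners at about (247,219), (336,222), (336,337) and (217,335). The white platen is on it and the aluminium cover sits askew, with its black spot at (279,256). The side view agrees. The wrist camera doesn't see the bed yet. Next I'll get a rough pose and then look from above.

```bash
cat > h.py <<'E'
from cell import *
import numpy as np, cv2
from scipy.spatial.transform import Rotation as R
def rays(px,info,fish=False):
    K=np.array(info["K"]); px=np.atleast_2d(np.asarray(px,float))
    x=(px[:,0]-K[0,2])/K[0,0]; y=(px[:,1]-K[1,2])/K[1,1]
    if fish:
        r=np.hypot(x,y)+1e-12; d=np.stack([x/r*np.sin(r),y/r*np.sin(r),np.cos(r)],1)
    else: d=np.stack([x,y,np.ones_like(x)],1)
    return R.from_quat(info["orientation"]).apply(d)
def cast(px,info,z,fish=False):
    d=rays(px,info,fish); e=np.array(info["eye"]); return e+d*((z-e[2])/d[:,2])[:,None]
def project_fish(P,info):
    K=np.array(info["K"]); c=R.from_quat(info["orientation"]).inv().apply(np.atleast_2d(P)-info["eye"])
    th=np.arctan2(np.hypot(c[:,0],c[:,1]),c[:,2]); ph=np.arctan2(c[:,1],c[:,0])
    return np.stack([K[0,2]+K[0,0]*th*np.cos(ph),K[1,2]+K[1,1]*th*np.sin(ph)],1)
def down(yaw): # tool y axis direction at angle yaw in world; tool z down
    y=np.array([np.cos(yaw),np.sin(yaw),0]); z=np.array([0,0,-1.]); x=np.cross(y,z)
    return R.from_matrix(np.stack([x,y,z],1)).as_quat()
E
python3 - <<'E'
from h import *
s=camera_info("scene")
print(cast([(248,231),(326,231),(323,304),(230,302)],s,.048).round(3))
print(cast([(279,256)],s,.074).round(3), cast([(240,314),(292,317)],s,.05).round(3))
print(cast([(247,219),(336,222),(336,337),(217,335)],s,.03).round(3))
w=camera_info("wrist"); Rt=R.from_quat(current_ee_rot())
print(Rt.as_matrix().round(3), Rt.inv().apply(w["eye"]-current_position()), (Rt.inv()*R.from_quat(w["orientation"])).as_matrix().round(3))
f=grab_frame("scene")[:,:,::-1][200:350,190:360]; cv2.imwrite("pics/sc1.png",cv2.resize(f,None,fx=4,fy=4,interpolation=cv2.INTER_CUBIC))
E
```

```text
[[ 0.508 -0.178  0.048]
 [ 0.448 -0.004  0.048]
 [ 0.65   0.058  0.048]
 [ 0.707 -0.122  0.048]]
[[ 0.579 -0.067  0.074]] [[ 0.728 -0.089  0.05 ]
 [ 0.701  0.011  0.05 ]]
[[ 0.455 -0.209  0.03 ]
 [ 0.392  0.003  0.03 ]
 [ 0.703  0.103  0.03 ]
 [ 0.776 -0.118  0.03 ]]
[[-0.913  0.408 -0.   ]
 [ 0.408  0.913 -0.001]
 [-0.    -0.001 -1.   ]] [ 0.07135466 -0.00043822 -0.1228741 ] [[ 0.    -0.96  -0.279]
 [ 1.     0.001 -0.001]
 [ 0.001 -0.279  0.96 ]]
```

View pics/sc1.png

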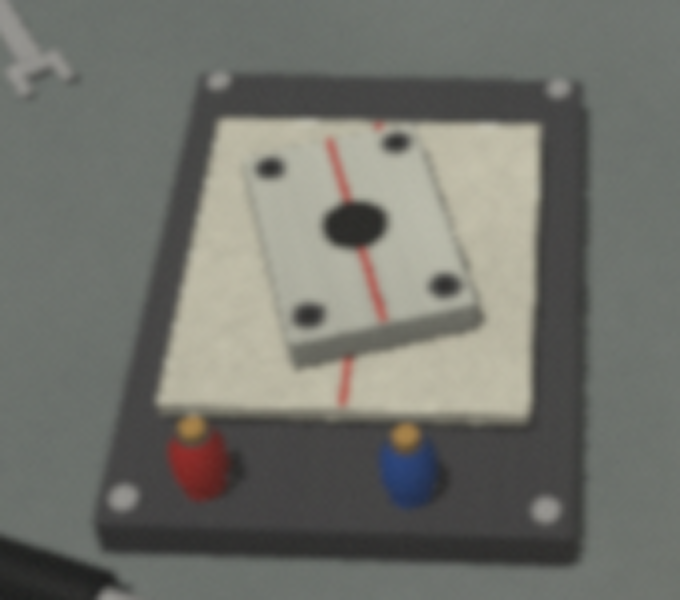

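Zoomed in, the platen centre is at about (0.578,-0.062) with a yaw of about 0.29, and the cover is turned relative to it. Next is an overhead view with the wrist camera.

Run:
```python
from h import *
psi=.286; c=np.array([.578,-.062]); u=np.array([-np.sin(psi),np.cos(psi)])
for yaw,s in((psi,1),(psi+np.pi,-1),(psi+np.pi/2,0),(psi-np.pi/2,0)):
    q=ik([*c,.08],down(yaw)); print(yaw, None if q is None else q)
p=[*(c-.04*u),.29]
movep(p,down(psi))
pause(.2)
w=camera_info("wrist"); f=grab_frame("wrist"); cv2.imwrite("pics/w1.png",f[:,:,::-1])
print(current_time_s(),current_position(),current_joint_pos(),current_wrist_force())
```

```text
0.286 [ 0.10047628  0.87784324 -0.12644236  1.82242225  0.22258085  0.45505462
  0.1048825 ]
3.427592653589793 [ 0.45866691  0.99818741 -0.78908869  1.8026915   0.99029272  0.79428727
  2.56813008]
1.8567963267948966 [ 0.3264799   0.92581768 -0.52833411  1.8098843   0.76377112  0.62169923
  1.18432804]
-1.2847963267948965 [-0.09259647  0.89372139  0.21105702  1.83297201 -0.38103289  0.45456326
 -0.89846713]
3.1 [ 0.58935832 -0.09990978  0.28996526] [ 0.10038257  0.60339411 -0.0164575   1.60821687  0.01152292  0.93015199
  0.3667482 ] [ 1.11009569 -0.66218824  0.80528282]
```

View pics/w1.png

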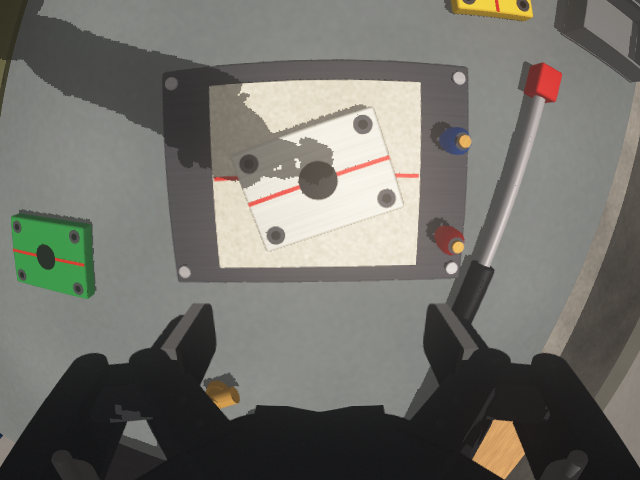

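The wrist view shows:
- **Platen:** corners near (210,85), (421,82), (416,265) and (219,268). Its red line shows at (222,178) and (407,175).
- **Cover:** the spot is at (318,180), and the line runs from (249,205) to (388,157).

Next I'll compute these more precisely.

```bash
cat >> h.py <<'E'
def meas(z0=.048, save=None, yaw0=.286):
    """one wrist picture -> platen centre,yaw and cover rel pose"""
    w=camera_info("wrist"); f=grab_frame("wrist")
    if save: cv2.imwrite(save,f[:,:,::-1])
    return analyse(f,w,z0)
def rect_fit(mask,info,z):
    cs,_=cv2.findContours(mask,cv2.RETR_EXTERNAL,cv2.CHAIN_APPROX_NONE)
    c=max(cs,key=cv2.contourArea)
    P=cast(c[:,0,:],info,z,True)[:,:2]
    return P
E
python3 - <<'E'
from h import *
f=cv2.imread("pics/w1.png"); cv2.imwrite("pics/w1z.png",cv2.resize(f[60:290,160:480],None,fx=2.5,fy=2.5,interpolation=cv2.INTER_CUBIC))
w=camera_info("wrist")
pc=cast([(210,85),(421,82),(416,265),(219,268)],w,.048,True)[:,:2]
print("platen",pc.mean(0)); e=[pc[1]-pc[0],pc[2]-pc[3],pc[1]-pc[2],pc[0]-pc[3]]
print([(np.linalg.norm(v).round(4),np.arctan2(v[1],v[0]).round(4)) for v in e])
b=cast([(170,83),(460,78),(452,268),(184,272)],w,.03,True)[:,:2]; print("bed",b.mean(0), [np.arctan2(*(v[::-1])).round(4) for v in (b[1]-b[0],b[2]-b[3])])
h=cast([(249,164),(363,124),(387,198),(276,235)],w,.074,True)[:,:2]; s=cast([(318,180)],w,.074,True)[:,:2]
print("cover",h.mean(0),s,[ (np.linalg.norm(v).round(4),np.arctan2(v[1],v[0]).round(4)) for v in (h[1]-h[0],h[2]-h[3],h[1]-h[2])])
hsv=cv2.cvtColor(f,cv2.COLOR_BGR2HSV); m=((hsv[...,1]>110)&((hsv[...,0]<8)|(hsv[...,0]>172))).astype(np.uint8)
m[:, :205]=0; m[:,425:]=0; m[:90]=0;m[270:]=0
n,l,st,ce=cv2.connectedComponentsWithStats(m)
for i in range(1,n):
    if st[i][4]>8: print(st[i],ce[i])
E
```

```text
platen [ 0.5756476  -0.06724169]
[(np.float64(0.2084), np.float64(0.2987)), (np.float64(0.2103), np.float64(0.3038)), (np.float64(0.1896), np.float64(1.8721)), (np.float64(0.1907), np.float64(1.8624))]
bed [ 0.57529707 -0.06772023] [np.float64(0.3013), np.float64(0.3035)]
cover [ 0.57842285 -0.06843166] [[ 0.57797673 -0.06833673]] [(np.float64(0.1099), np.float64(0.6219)), (np.float64(0.11), np.float64(0.618)), (np.float64(0.0719), np.float64(2.193))]
[336 155  54  21 195] [362.08205128 165.24615385]
[395 173  24   5  77] [407.01298701 175.11688312]
[214 177  24   4  82] [224.76829268 178.2804878 ]
[248 186  52  21 206] [273.25242718 195.69417476]
```

View pics/w1z.png

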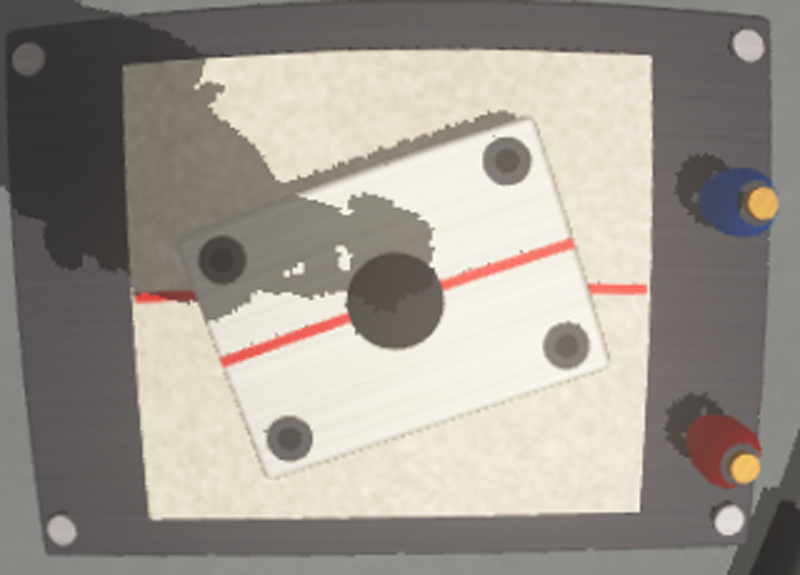

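The platen is at about (0.5755,-0.0674) with yaw 0.302. The cover is at (0.578,-0.068) with yaw 0.62, so it needs about -0.32 rad of turn and only a small shift.

I'll push gently with the open fingers side by side, aligned with the platen's x. One pass comes from the left to square the cover and one from the right to centre it. First I'll go to standoff and check the fingertip height.

```bash
cat >> h.py <<'E'
C=np.array([.5755,-.0674]); PSI=.302
ex=np.array([np.cos(PSI),np.sin(PSI)]); ey=np.array([-np.sin(PSI),np.cos(PSI)])
def W(x,y,z): p=C+x*ex+y*ey; return [p[0],p[1],z]
def rel(P):
    d=np.atleast_2d(P)[:,:2]-C; return np.stack([d@ex,d@ey],1)
def locxy(): p=current_position(); return rel(p)[0],p[2]
def frc(tare=0): 
    f=np.array(current_wrist_force())-tare; return np.array([f[:2]@ex,f[:2]@ey,f[2]])
E
python3 - <<'E'
from h import *
w=camera_info("wrist")
a=rel(cast([(224.77,178.28),(407.01,175.12)],w,.048,True)); b=rel(cast([(273.25,195.7),(362.08,165.25)],w,.074,True))
print("platen line pts",a.round(4)); print("cover line",b.round(4), np.arctan2(*(b[1]-b[0])[::-1]))
print(rel([[0.5782,-.0684]]))
movep(W(0,.105,.15),down(PSI)); line_to(W(0,.105,.072),rate=.1); pause(.3)
f=grab_frame("side"); cv2.imwrite("pics/s2.png",cv2.resize(f[180:360,240:460,::-1],None,fx=3.3,fy=3.3,interpolation=cv2.INTER_CUBIC))
f=grab_frame("wrist"); cv2.imwrite("pics/w2.png",f[:,:,::-1])
print(current_time_s(),locxy(),current_wrist_force(),current_width())
E
```

```text
platen line pts [[-0.0916  0.    ]
 [ 0.0908  0.0003]]
cover line [[-0.0395 -0.0153]
 [ 0.0424  0.0117]] 0.31827170518759607
[[ 0.00228038 -0.00175781]]
5.2417 (array([8.85965059e-05, 1.04990138e-01]), np.float64(0.07222810237084783)) [-0.75152761  0.21189819 -0.02896263] 0.08518462106853858
```

View pics/s2.png

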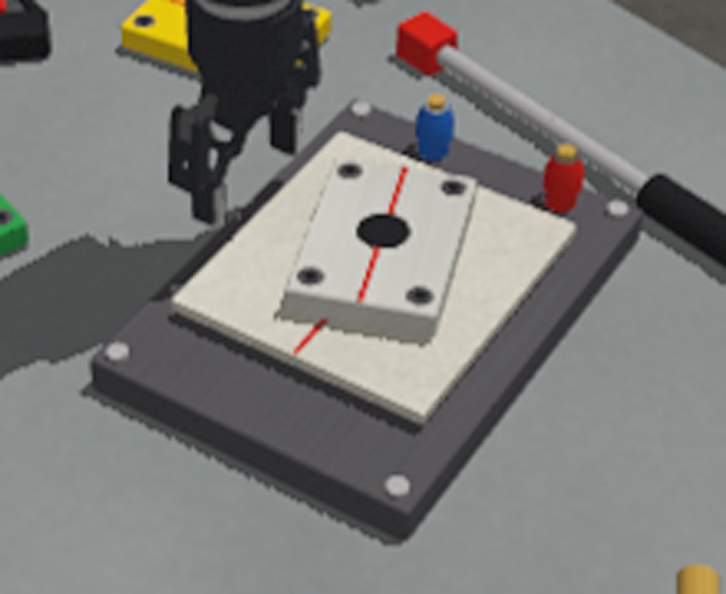

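View pics/w2.png

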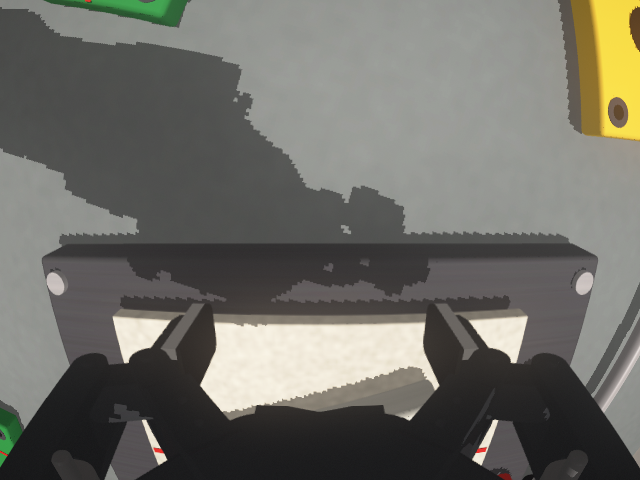

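Side view: the near fingertip's lower end is at about zoomed (207,222), beside the platen and clear of the cover. In the wrist view the inner tip corners are at about (213,305) and (427,305). I'll get the tip depth from these.

Run:
```python
from h import *
s=camera_info("side"); px=[(240+207/3.3,180+222/3.3)]
d=rays(px,s)[0]; e=s["eye"]
for z in (.045,.05,.055,.06,.065,.07): print(z, rel(cast(px,s,z))[0].round(4))
w=camera_info("wrist")
for z in (.05,.055,.06,.065,.07): print(z, rel(cast([(213,305),(427,305),(213,347),(427,347)],w,z,True)).round(4).tolist(),)
```

```text
0.045 [-0.0278  0.1194]
0.05 [-0.0324  0.116 ]
0.055 [-0.037   0.1126]
0.06 [-0.0416  0.1093]
0.065 [-0.0462  0.1059]
0.07 [-0.0508  0.1026]
0.05 [[-0.0477, 0.1056], [0.0473, 0.1057], [-0.0504, 0.0835], [0.0501, 0.0835]]
0.055 [[-0.046, 0.108], [0.0457, 0.1081], [-0.0487, 0.0867], [0.0484, 0.0867]]
0.06 [[-0.0444, 0.1105], [0.0441, 0.1105], [-0.0469, 0.0898], [0.0466, 0.0899]]
0.065 [[-0.0428, 0.1129], [0.0424, 0.1129], [-0.0452, 0.093], [0.0449, 0.0931]]
0.07 [[-0.0412, 0.1153], [0.0408, 0.1153], [-0.0435, 0.0962], [0.0431, 0.0962]]
```

Both views put the open tips about 6.5 mm ahead of the TCP, so a TCP height of 0.064 puts the tips about 57 mm up, on the cover's upright side. I'll push from the left.

```bash
cat >> h.py <<'E'
def push(axis,vals,other,z,tare,rate=.025,stop=11):
    log=[]
    for v in vals:
        p=W(v,other,z) if axis==0 else W(other,v,z)
        line_to(p,rate=rate); f=frc(tare); log.append((round(float(v)*1000,1),*[round(float(a),1) for a in f]))
        if np.hypot(*f[:2])>stop or abs(f[2])>stop: print("STOP"); break
    print(log)
E
python3 - <<'E'
from h import *
line_to(W(0,.1,.064),rate=.06); pause(.3)
t=np.array(current_wrist_force()); print(t)
line_to(W(0,.084,.064),rate=.05)
push(1,np.arange(.080,.0515,-.003),0,.064,t,rate=.02)
print(current_time_s(),locxy())
f=grab_frame("side"); cv2.imwrite("pics/s3.png",cv2.resize(f[180:360,240:460,::-1],None,fx=3.3,fy=3.3,interpolation=cv2.INTER_CUBIC))
E
```

```text
[ 0.26820734  0.18166027 -0.17835787]
[(80.0, -0.2, -0.5, -0.1), (77.0, -0.3, 0.4, 1.1), (74.0, -0.6, 0.5, 0.2), (71.0, -0.4, -0.4, -0.2), (68.0, -0.2, 0.3, 1.1), (65.0, -0.7, -0.6, 0.2), (62.0, 0.3, 0.6, 1.1), (59.0, -0.2, -0.4, -0.6), (56.0, 0.3, -0.3, -0.6), (53.0, -0.6, -0.8, 0.7)]
9.3667 (array([-0.00012272,  0.05258384]), np.float64(0.06400518517140592))
```

View pics/s3.png

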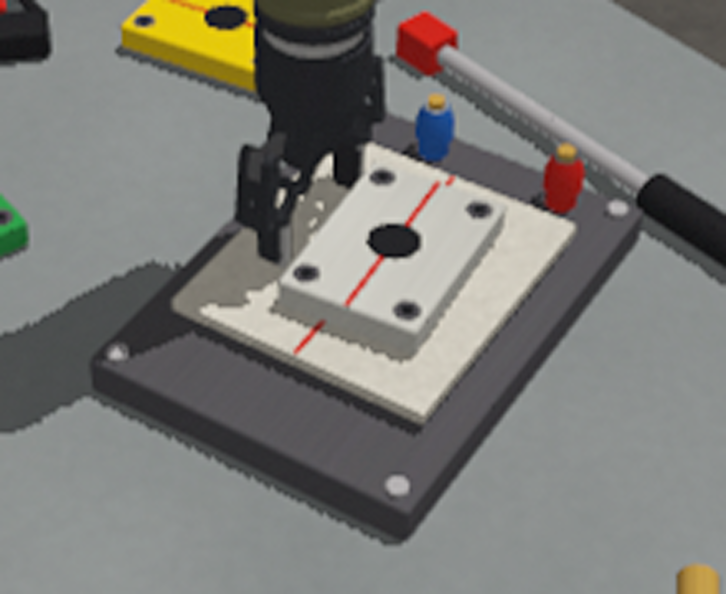

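The cover has turned most of the way, with its line at zoomed (348,303) to (440,183), nearly parallel to the platen's, and forces stayed under 1.5 N. I'll push a little farther, then back off and measure from above.

```bash
cat >> h.py <<'E'
def view(name,y=-.04,z=.25):
    movep(W(0,y,z),down(PSI)); pause(.25); w=camera_info("wrist"); f=grab_frame("wrist")
    cv2.imwrite(name,f[:,:,::-1]); return w,f
def redparts(w,f,zp=.048,quiet=False):
    hsv=cv2.cvtColor(f,cv2.COLOR_RGB2HSV); m=((hsv[...,1]>110)&((hsv[...,0]<8)|(hsv[...,0]>172))).astype(np.uint8)
    n,l,st,ce=cv2.connectedComponentsWithStats(m); out=[]
    for i in range(1,n):
        if st[i][4]<12: continue
        if abs(rel(cast(ce[i],w,zp,True))[0]).max()>.103: continue
        ys,xs=np.nonzero(l==i); out.append((ce[i],st[i][4],np.stack([xs,ys],1)))
        if not quiet: print("red",ce[i].round(1),st[i][:5],"zp",rel(cast(ce[i],w,zp,True))[0].round(4),"ztop",rel(cast(ce[i],w,zp+.026,True))[0].round(4))
    return out
def dark(w,f,zp=.048,thr=105,quiet=False):
    g=cv2.cvtColor(f,cv2.COLOR_RGB2GRAY); m=(g<thr).astype(np.uint8)
    n,l,st,ce=cv2.connectedComponentsWithStats(m)
    for i in range(1,n):
        if 60<st[i][4]<4000 and st[i][2]<80:
            r=rel(cast(ce[i],w,zp+.026,True))[0]
            if abs(r).max()<.09: print("dark",ce[i].round(1),st[i][4],r.round(4))
E
python3 - <<'E'
from h import *
push(1,[.050,.0475],0,.064,0,rate=.02)
line_to(W(0,.075,.064),rate=.08); line_to(W(0,.085,.14),rate=.15)
w,f=view("pics/w4.png"); redparts(w,f); dark(w,f)
print(current_time_s())
E
```

```text
[(50.0, 0.4, 0.7, -0.7), (47.5, 0.5, -0.3, 0.2)]
red [218.9 178.2] [207 176  24   5 103] zp [-0.0911  0.0003] ztop [-0.0838  0.0029]
red [417.2 178.7] [401 177  34   5 132] zp [0.0858 0.0004] ztop [0.0789 0.003 ]
red [368.6 198.5] [338 196  62   5 249] zp [ 0.0422 -0.0184] ztop [ 0.0388 -0.0143]
red [264.4 200.2] [233 198  62   6 272] zp [-0.0501 -0.0202] ztop [-0.0461 -0.016 ]
dark [246.7 156.9] 391 [-0.0598  0.0197]
dark [218.1 178.2] 131 [-0.0844  0.0029]
dark [315.5 198.4] 1460 [-0.0044 -0.0146]
dark [243.5 200.5] 94 [-0.0636 -0.016 ]
dark [251.2 242.8] 114 [-0.0585 -0.0521]
12.15
```

View pics/w4.png

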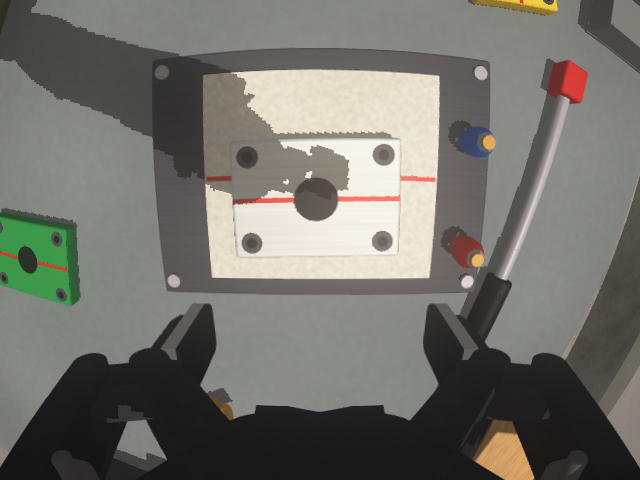

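The cover is now nearly square: yaw about +0.02, x about -4 mm, y about -15 mm. Its line runs from (264,200) to (369,198.5), against the platen's line at row 178. Next I'll push +x from the near short side, then +y from the right.

Run:
```python
from h import *
q=down(PSI-np.pi/2)
movep(W(-.105,-.015,.12),q); line_to(W(-.105,-.015,.064),rate=.1); pause(.2)
t=np.array(current_wrist_force())
line_to(W(-.092,-.015,.064),rate=.05)
push(0,[-.089,-.087,-.085,-.0835],-.015,.064,t,rate=.02)
w=camera_info("wrist"); f=grab_frame("wrist"); cv2.imwrite("pics/w5.png",f[:,:,::-1])
redparts(w,f); dark(w,f); print(current_time_s(),locxy())
```

```text
[(-89.0, 0.0, -0.9, 0.6), (-87.0, 0.2, -1.7, 0.2), (-85.0, 0.1, -0.6, 0.4), (-83.5, -0.4, 0.1, 1.3)]
red [320.7  24.3] [314   0  14  50 650] zp [ 0.0307 -0.0153] ztop [ 0.0225 -0.0152]
red [321.9 238. ] [ 315  165   14  153 1824] zp [-0.0513 -0.0158] ztop [-0.0442 -0.0156]
red [283.8 333.7] [279 317  10  35 311] zp [-0.0938  0.0004] ztop [-0.0787 -0.0024]
dark [428.5 277.2] 1920 [-0.0577 -0.0514]
dark [215.5 278.6] 1921 [-0.0582  0.0199]
15.55 (array([-0.08398927, -0.01455596]), np.float64(0.0639113573530097))
```

View pics/w5.png

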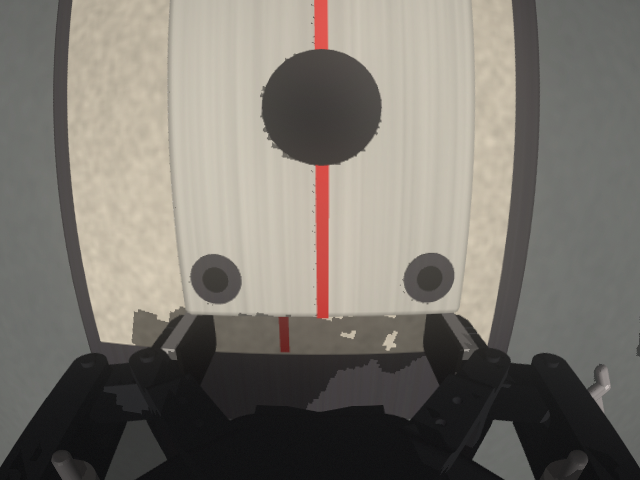

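From the near side, the spot is at (321,106) and the holes at (215,279) and (428,277). That puts the cover centre at x of about -3 mm, y about -15.5 mm and yaw about +0.006. I'll go another 3 mm in x and then move to the right side.

Run:
```python
from h import *
print("spot",rel(cast([(321,106)],camera_info("wrist"),.074,True)))
push(0,[-.0825,-.0805],-.015,.064,0,rate=.02); pause(.15)
w=camera_info("wrist"); f=grab_frame("wrist"); dark(w,f); print(locxy(), frc())
g=cv2.cvtColor(f,cv2.COLOR_RGB2GRAY); 
line_to(W(-.1,-.015,.064),rate=.08); line_to(W(-.105,-.02,.13),rate=.15)
movep(W(0,-.10,.11),down(PSI)); line_to(W(0,-.10,.064),rate=.1); pause(.2)
t=np.array(current_wrist_force())
line_to(W(0,-.083,.064),rate=.05)
push(1,np.arange(-.080,-.0645,.003),0,.064,t,rate=.02); pause(.15)
w=camera_info("wrist"); f=grab_frame("wrist"); cv2.imwrite("pics/w6.png",f[:,:,::-1])
redparts(w,f); dark(w,f); print(current_time_s(),locxy())
```

```text
spot [[-0.00340776 -0.01528933]]
[(-82.5, -1.8, 1.2, 2.0), (-80.5, -1.6, 0.2, -0.8)]
dark [215.7 278.6] 1922 [-0.0542  0.0191]
dark [428.4 278.4] 1911 [-0.0542 -0.0523]
(array([-0.07996487, -0.01533755]), np.float64(0.06403998042228755)) [-0.61836011  0.17964985 -0.41507027]
[(-80.0, -0.5, -0.5, 0.1), (-77.0, -0.0, -0.4, 0.1), (-74.0, 0.3, -1.4, 0.1), (-71.0, 0.6, -1.4, 1.6), (-68.0, 0.2, -0.9, 0.4), (-65.0, -0.4, -1.7, 0.3)]
red [100.  165.3] [ 82 159  37  13 338] zp [-0.0927  0.0004] ztop [-0.0754  0.0015]
red [542.  165.6] [526 160  34  12 299] zp [0.0932 0.0006] ztop [0.0757 0.0017]
red [192.  175.1] [ 118  167  147   18 1769] zp [-0.05   -0.0061] ztop [-0.0407 -0.0038]
red [452.3 175.4] [ 381  167  146   19 1734] zp [ 0.0512 -0.006 ] ztop [ 0.0415 -0.0037]
dark [151.6  68.7] 2101 [-0.0541  0.0319]
dark [493.7  67.4] 1707 [0.0554 0.0327]
dark [165.3 279.8] 1841 [-0.054  -0.0394]
dark [474.8 286.4] 1108 [ 0.0539 -0.0418]
21.4667 (array([ 8.63707256e-05, -6.45672305e-02]), np.float64(0.06396563932218477))
```

View pics/w6.png

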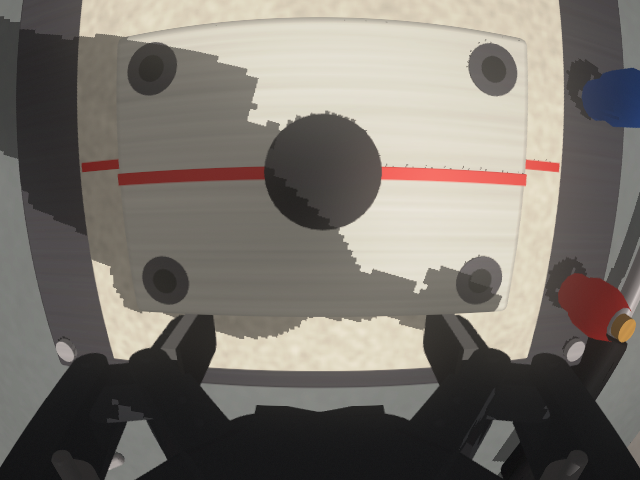

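The cover is square, with yaw within about 0.002. Its line (192,175)–(452,175) is 4.2 mm short of the platen's (100,165)–(542,166), and x is centred to about 0.5 mm. I'll push 4.2 mm more.

Run:
```python
from h import *
push(1,[-.063,-.0605],0,.064,0,rate=.02); pause(.2)
w=camera_info("wrist"); f=grab_frame("wrist"); cv2.imwrite("pics/w7.png",f[:,:,::-1])
redparts(w,f); dark(w,f); print(current_time_s(),locxy())
```

```text
[(-63.0, -0.3, -0.7, 0.7), (-60.5, -0.5, -2.0, 0.6)]
red [177.6 175.2] [  82  167  183   18 2103] zp [-0.0562 -0.0015] ztop [-0.0458  0.0008]
red [466.  175.4] [ 381  167  178   19 2030] zp [ 0.057  -0.0015] ztop [0.0462 0.0008]
dark [151.6  68.7] 2103 [-0.0542  0.0362]
dark [492.7  68.8] 1873 [0.0549 0.0365]
dark [165.2 279.8] 1853 [-0.0541 -0.035 ]
dark [475.9 286.5] 1169 [ 0.0542 -0.0375]
22.2417 (array([-1.15988072e-05, -6.02324418e-02]), np.float64(0.0639860744625223))
```

View pics/w7.png

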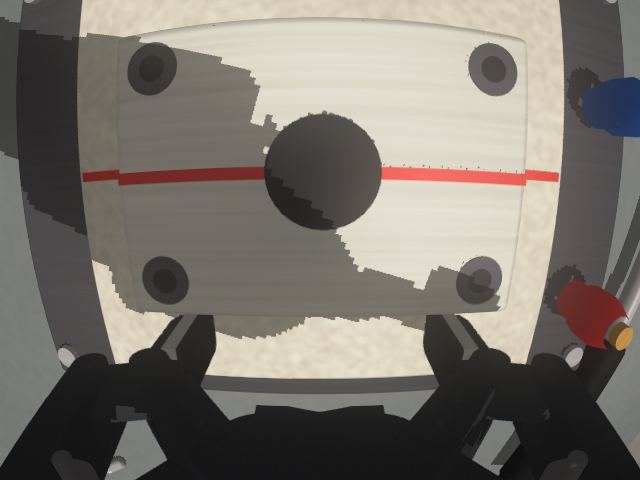

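The lines now meet end to end at row ~175. I'll compare the platen and cover segments separately, back away and check again from above.

```bash
cat >> h.py <<'E'
def cmp(w,f,zp,cl,cr):
    P=np.vstack([p[2] for p in redparts(w,f,zp,quiet=True)]); a=(P[:,0]<cl-4)|(P[:,0]>cr+4); b=(P[:,0]>cl+4)&(P[:,0]<cr-4)
    for n,m,z in(("platen",a,zp),("cover",b,zp+.026)):
        r=rel(cast(P[m],w,z,True)); k=np.polyfit(r[:,0],r[:,1],1); print(n,"yaw",k[0].round(4),"y0 mm",(k[1]*1e3).round(2),m.sum())
E
python3 - <<'E'
from h import *
w=camera_info("wrist"); f=cv2.imread("pics/w7.png")[:,:,::-1].copy(); cmp(w,f,.048,118,527)
line_to(W(0,-.08,.064),rate=.08); line_to(W(0,-.085,.12),rate=.15)
w,f=view("pics/w8.png"); redparts(w,f); dark(w,f,thr=80); print(current_time_s())
E
```

```text
platen yaw 0.0009 y0 mm 0.55 538
cover yaw 0.0005 y0 mm 0.68 3400
red [253.2 177. ] [207 174  93   7 370] zp [-0.0603 -0.0015] ztop [-0.0555  0.0011]
red [388.  176.9] [346 174  90   7 387] zp [ 0.0582 -0.0014] ztop [0.0534 0.0012]
dark [252.9 133.3] 344 [-0.055   0.0365]
dark [306.9 174.2] 220 [-0.012   0.0027]
dark [222.1 175.6] 95 [-0.0816  0.0029]
24.0667
```

View pics/w8.png

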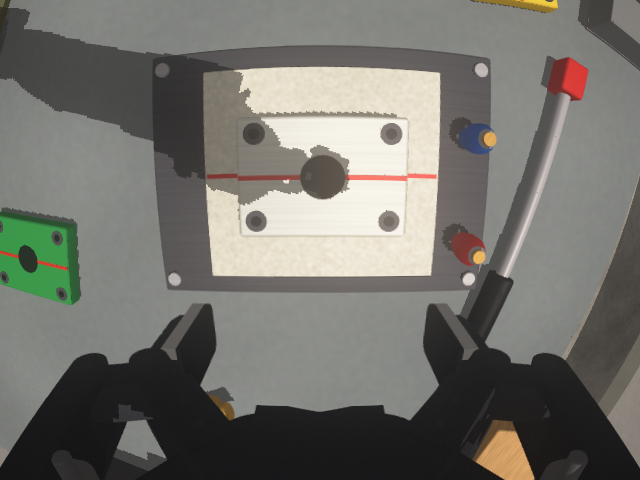

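From above, the lines coincide: platen y = 0.55 mm, cover y = 0.68 mm, yaw difference under 0.001. The spot is at (322,177), midway between the platen's edges at columns 206 and 438. The gripper is clear, so I'll close it and press on the spot slowly, watching the force.

Run:
```python
from h import *
command_gripper(0.0)
print("spot",rel(cast([(322.7,177)],camera_info("wrist"),.074,True)))
sx,sy=.0003,.0006
movep(W(sx,sy,.125),down(PSI)); line_to(W(sx,sy,.099),rate=.06); pause(.4)
t=np.mean([(pause(.03),current_wrist_force())[1] for _ in range(5)],0); print(t,current_width())
z=.097; log=[]
while z>.078:
    line_to(W(sx,sy,z),rate=.01); pause(.04); f=frc(t); log.append((round(z*1e3,2),round(current_position()[2]*1e3,2),round(f[2],1)))
    if f[2]>8: break
    z-=.001 if f[2]<2.5 else .0005
print(log); print(f,current_time_s())
```

```text
spot [[0.00196762 0.0003263 ]]
[-0.57321003 -0.60028742  0.258769  ] -0.00019360947571563428
[(97.0, np.float64(96.91), np.float64(-0.0)), (96.0, np.float64(95.95), np.float64(-0.4)), (95.0, np.float64(94.98), np.float64(-0.1)), (94.0, np.float64(93.96), np.float64(-0.4)), (93.0, np.float64(93.06), np.float64(0.1)), (92.0, np.float64(92.43), np.float64(5.5)), (91.5, np.float64(91.91), np.float64(5.7)), (91.0, np.float64(91.41), np.float64(4.4)), (90.5, np.float64(90.92), np.float64(5.9)), (90.0, np.float64(90.43), np.float64(5.4)), (89.5, np.float64(89.93), np.float64(5.2)), (89.0, np.float64(89.44), np.float64(6.2)), (88.5, np.float64(88.95), np.float64(5.5)), (88.0, np.float64(88.47), np.float64(5.2)), (87.5, np.float64(88.12), np.float64(7.3)), (87.0, np.float64(88.07), np.float64(10.8))]
[-1.71483711  1.32409134 10.8355348 ] 31.3417
```

Run:
```python
from h import *
t=np.array([-.57,-.6,.26]); sx,sy=.0003,.0006; z=.087
for _ in range(6):
    fz=np.mean([(pause(.04),frc(t)[2])[1] for _ in range(4)]); print(round(z*1e3,2),current_position()[2],fz.round(1))
    if fz>14: break
    z-=.0002; line_to(W(sx,sy,z),rate=.01)
pause(.4); print(frc(t),current_position()[2])
line_to(W(sx,sy,.1),rate=.02); line_to(W(sx,sy,.15),rate=.15)
w,f=view("pics/w9.png",y=-.04,z=.25); redparts(w,f,.043); dark(w,f,.043,thr=80); print(current_time_s())
f=grab_frame("side"); cv2.imwrite("pics/s9.png",cv2.resize(f[180:360,240:460,::-1],None,fx=3.3,fy=3.3,interpolation=cv2.INTER_CUBIC))
```

```text
87.0 0.0880748733270249 10.8
86.8 0.0880670397956455 12.7
86.6 0.08806680510891089 14.2
[-2.23624681  2.21842727 14.09732965] 0.0880698515786294
red [256.1 177.7] [209 175  91   7 390] zp [-0.0585 -0.0015] ztop [-0.054   0.0011]
red [387.1 178.1] [344 175  90   7 342] zp [ 0.0584 -0.0015] ztop [0.0537 0.0011]
dark [253.5 135.1] 295 [-0.0554  0.0364]
34.85
```

View pics/w9.png

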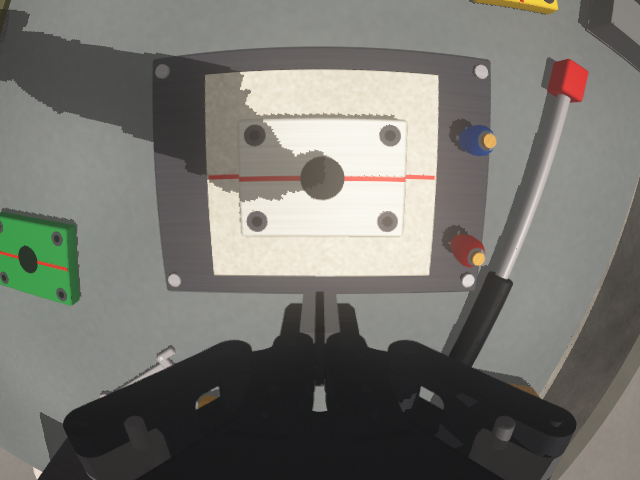

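View pics/s9.png

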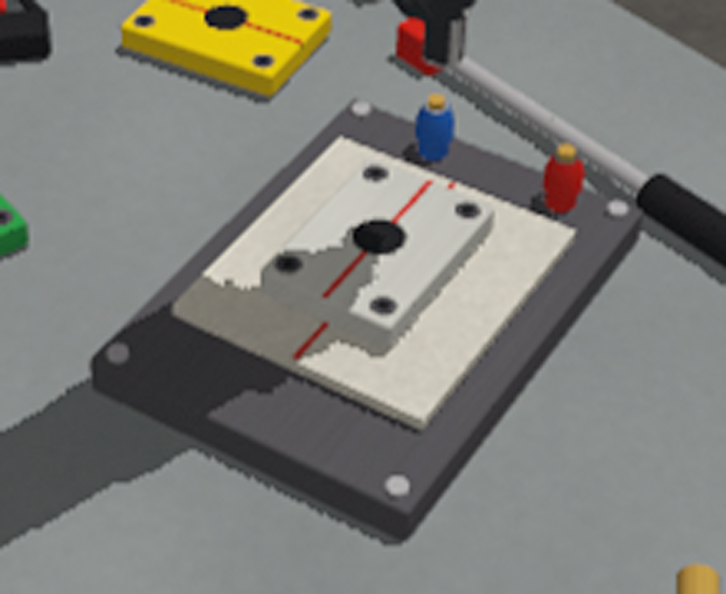

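The cover is still on line (both lines at row ~177) and the platen has sunk. The tool went from first contact at about 93 mm to a hard stop at 88.07 mm, with no further movement from 10.8 to 14.2 N. The nozzles haven't moved and the gripper is clear.

```bash
python3 -c "
from cell import *
job_done(); print(current_time_s())"
```

```text
the job is handed in; nothing more can be done
the job is handed in; nothing more can be done
```

The pump cover is centred and square on the platen, and the platen is pressed fully down. I handed the job in about 35 s into the 67 s allowed, with the gripper well clear.

- **Centring:** I nudged the cover with the open fingers from the left, then the near end, then the right. The force readings, taken between steps of 1.5 to 4 mm, stayed under about 3 N. The last check before pressing put the cover's line within about 0.15 mm of the platen's, with under 0.001 rad of yaw between them. Lengthwise it was within about 1 mm; one rough spot reading said 2 mm, but the bolt holes and edges agreed on centre.
- **Pressing:** I took the gripper away, closed it and pressed on the black spot. The platen sank about 5 mm at 5–6 N. It then held solid up to about 14 N, the highest force I read.
- **Last pictures:** After release the lines still coincided and the nozzles were where they started. I did not read the platen's depth directly; it comes from the tool height (about 93 mm at contact, 88.07 mm at the stop).

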